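# Sweep the specimen mounts into the parking tray

### The job

Tidy the microscope bench: with your fingertips, push the three squat black specimen mounts across the bench into the open-fronted parking tray until each is fully inside it, flat on its base. Slide them only: never lift one off the bench or tip it over. Leave all the other things on the bench where they are, including the objective lens that stands among the mounts.

Things in the scene. Friction and masses are not known exactly. Their poses are not given: they have to be found in the camera images.
- tray: three-sided grey tray, fixed to the bench: inside 220 mm wide (its x) by 90 mm deep (its y); walls 6 mm thick, 22 mm high, inner faces at x = -110, x = +110 and y = -45 mm. The front, at y = +45 mm, is fully open, no lip: the thin metal sheet inside is level with the bench. Origin: centre of the inside area at bench height; z up.
- mount_a: specimen mount: a squat black resin disc, 40 mm across and 20 mm high, 35 to 65 g, with a small bright metal inset in its top face; stands flat and loose on the bench and slides when pushed. Origin: centre of its underside; z up. The three mounts are alike
- mount_b: specimen mount: a squat black resin disc, 40 mm across and 20 mm high, 35 to 65 g, with a small bright metal inset in its top face; stands flat and loose on the bench and slides when pushed. Origin: centre of its underside; z up. The three mounts are alike
- mount_c: specimen mount: a squat black resin disc, 40 mm across and 20 mm high, 35 to 65 g, with a small bright metal inset in its top face; stands flat and loose on the bench and slides when pushed. Origin: centre of its underside; z up. The three mounts are alike
- objective: bystander: microscope objective lens, a steel cylinder standing upright, 26 mm across and 46 mm high, narrower at the top and foot; it stands in the row with the mounts, in any of the four places of the row. Origin: centre of its underside
- eyepiece: bystander: eyepiece standing upright, 34 mm across and 36 mm high, black head on a silver tube. Origin: centre of its underside
- adapter: bystander: flat aluminium adapter ring lying on the bench, 42 mm across, 30 mm hole, 8 mm high. Origin: centre of its underside
- drops: bystander: small amber bottle standing upright, 32 mm across, 55 mm high. Origin: centre of its underside
- slidebox: bystander: wooden slide box, 85 (x) by 110 (y) by 34 mm high. Origin: centre of its underside
- screwdriver: bystander: screwdriver lying on the bench, about 150 mm long along its x. Origin: on its underside near its middle
- mouse: bystander: black computer mouse, 100 (x) by 60 (y) by 32 mm high. Origin: centre of its underside
Not all that is in view belongs to the job. What is shaped like the mount_c but blue or orange is not meant. Leave any green look-alike of the mount_a alone.

How it is judged:
By the outcome, as a careful person would: the job done as asked, in the order asked, and still so for the second after the job is handed in, with the robot touching nothing.
It also fails if it takes over 64 s, if anything falls off the work surface, if the arm or the gripper's body presses on something with over 40 N, if the wrist force passes 120 N, or if a joint passes its speed limit or range.

### The arm

A 6-joint arm with a two-finger parallel gripper is mounted at the origin on the work surface. World frame = base frame: x ahead of the robot, y to its left, z up, the work surface at z = 0. Lengths are in m, angles in degrees, forces in N, time in s.
With the tool pointing down it reaches from about 0.325 to 0.9 m from the base axis. Payload 6.1 kg.
Tool frame: the origin (TCP) lies at the centre of the arm's flange, where the gripper is bolted on; the fingertips stand 182 mm ahead of it and the grasp point (between the pads) lies 164 mm ahead of it (env.nose_length is the distance from the TCP to the fingertips, in m); z points along the fingers, y is the line along which they close (so a half turn about z gives the same grasp; the last joint's range is limited). The gripper opens to 87 mm and grips with 3 to 60 N. Pads are 19 mm wide; open, the fingers measure 117 mm over their backs; the gripper's body (75 mm by 190 mm) begins 51 mm behind the grasp point.
Start: joints at [-79.933, 12.628, 87.462, -0, 79.91, -7.225], TCP at [0.186, -0.597, 0.405] pointing down, gripper open.
Joint ranges: [-170.65, 170.65], [-52.31, 119.04], [5.05, 147.46], [-71.25, 251.25], [11.57, 151.72], [-153.62, 153.62]. Speed limits (degrees/s): [147.25, 147.25, 172.46, 180, 180, 180].

### API

Orientations are given as [roll, pitch, yaw] about the fixed x, y, z axes, in that order (R = Rz(yaw) Ry(pitch) Rx(roll)).
In Python, from plant import env gives the robot as it stands. The module is installed in compiled form; this text tells all that it offers.
- The arm moves only by the shell command python3 -m creep 'ROWS' [FORCE]. ROWS is a JSON object of lists of equal length, an entry for each row: "grip": the closure, from -1 (fully open) to 1 (shut); "travel": the shift along the tool's x, y, z in units of 30 mm (1.0 is 30 mm), a list of three; "angular": the turn, a rotation vector about the tool's x, y, z in units of 5 degrees (1.0 is 5 degrees), a list of three. A call has 1 to 8 rows; each row shifts and turns the commanded pose from where the row before left it, along the tool's axes as they then stand; what a row does not reach is not made up. A row lasts 1/8 s, in which the tool goes at most 62.5 mm and 10.7 degrees, less where a joint would pass 70% of its speed; a pose out of reach is approached as far as the arm can. A call is refused whole if a number of a shift passes 1 or a number of a turn 1, either way. A call with a gripper value outside its range is refused whole. The fingers move at their own pace and stop on an object; FORCE is the grip in N (left out, the last holds). Time passes only in rows, so rows that do not move let the fingers close. It gives the time, the measured TCP pose, the force, the opening and the grip force at its end, in the units of the state.
- env.sense(): the state, without advancing time (a new reading comes with each control period).
- env.grab_frame(name): name is "side" or "top" or "wrist"; returns the picture (420x560x3 uint8, red, green, blue); there is no depth.
- env.camera_model(name): a dict with "fx", "fy", "cx", "cy" (pixels), "extrinsics" (4x4, takes a point from world to camera coordinates); the wrist camera has in their place "hand_eye" (4x4, takes a point from camera to tool coordinates, whose origin is the TCP and whose axes are the flange's). Camera axes: x right, y up, looking along -z (the intrinsics and any distortion apply to the point x, -y, -z); pixel columns grow to the right and rows downward; lengths in m; the calibration is good to about 2 mm. A picture is of the moment at which its call begins: read the wrist's pose just before it. camera_model takes no time and is no camera call.
- env.job_done(): hands the job in; it is judged then, once.
Trained networks look in the newest picture that a camera, given by its name, has taken for a name from the list of things; names that differ only in an ending like _2 or _b are one class to them, and where a whole thing is asked for, a point or a joint stands for the part that bears it (a point fixed in the world has none). Each returns a list of dicts, best first, with "p" (0 to 1); they miss things now and then, are a little off and sometimes report something else, mostly with a low value. They report only what shows in the picture. A call takes as long as a camera call. They do not tell look-alikes from the thing itself.
- env.recognise(camera, label): "location" ([x, y, z] in m, in world coordinates, good to about 4 mm: the middle of the surface that is visible of it).
The state is a dict: "time_s": time; "joint_pos": joint angles; "qd": joint speeds; "tau": joint torques, N m; "eef_pos": TCP position; "eef_rot": TCP orientation; "force": force on the tool from outside, world axes, zero at the start; "torque": the same for the moment, N m; "finger_gap": finger opening in m; "grasp_force": force on a finger pad.
Only numpy, scipy, OpenCV 4.12 (cv2) and the standard library are available. Lean on these libraries where they do the work, as an engineer would, in place of code of your own. Each camera call takes 0.05 s, during which the arm holds its last target. There are 200 camera calls.

## Working session

There is one attempt and no reset: what is moved stays moved. The work goes in short steps, Python scripts to look and compute and a shell command to move; the robot and the scene stay as the last step left them, time stands still between calls to the robot, and variables do not carry over. Pictures are saved under pics/ and viewed, at most 10 in all, crops included, and the job is handed in when it is done.

```bash
mkdir -p pics
python3 - <<'E'
from plant import env
import cv2,numpy as np
for n in("top","side"):
    cv2.imwrite(f"pics/{n}0.png",env.grab_frame(n)[:,:,::-1]); 
    m=env.camera_model(n);print(n,m)
    for l in("mount_a","objective","tray"):
        for r in env.recognise(n,l):print(l,np.round(r['location'],3),round(r['p'],2))
s=env.sense();print(s['time_s'],s['eef_pos'],s['eef_rot'],s['finger_gap'])
E
```

```text
top {'fx': 451.6040523931676, 'fy': 451.6040523931676, 'cx': 279.1203424491894, 'cy': 218.00764806090083, 'extrinsics': array([[-0.05941168, -0.99821565, -0.00598128, -0.01104318],
       [ 0.97727772, -0.05938471,  0.20347413, -0.55523688],
       [-0.20346626,  0.00624337,  0.97906205, -0.95182763],
       [ 0.        ,  0.        ,  0.        ,  1.        ]])}
mount_a [0.73  0.002 0.02 ] 0.8
mount_a [0.427 0.118 0.018] 0.77
mount_a [0.655 0.08  0.022] 0.62
mount_a [0.588 0.092 0.019] 0.54
mount_a [0.359 0.182 0.022] 0.53
mount_a [0.359 0.03  0.02 ] 0.5
objective [0.501 0.08  0.039] 0.48
tray [ 0.552 -0.267  0.001] 0.81
side {'fx': 447.76709742893786, 'fy': 447.76709742893786, 'cx': 279.6344536903455, 'cy': 211.86404224387232, 'extrinsics': array([[-0.95312563, -0.30217895, -0.01547275,  0.52496637],
       [ 0.20512233, -0.68289253,  0.70112953, -0.19797091],
       [-0.22243281,  0.66509072,  0.71286603, -0.99124955],
       [ 0.        ,  0.        ,  0.        ,  1.        ]])}
mount_a [0.585 0.101 0.02 ] 0.79
mount_a [0.359 0.037 0.022] 0.72
mount_a [0.364 0.192 0.021] 0.7
mount_a [0.426 0.122 0.023] 0.53
mount_a [0.736 0.011 0.024] 0.48
mount_a [0.654 0.081 0.018] 0.47
objective [0.506 0.092 0.037] 0.62
tray [ 0.55  -0.274  0.005] 0.87
0.4 [ 0.18575935 -0.59671606  0.40457916] [-1.79985334e+02 -1.69205686e-03  1.72898464e+01] 0.08654465283476674
```

View pics/top0.png

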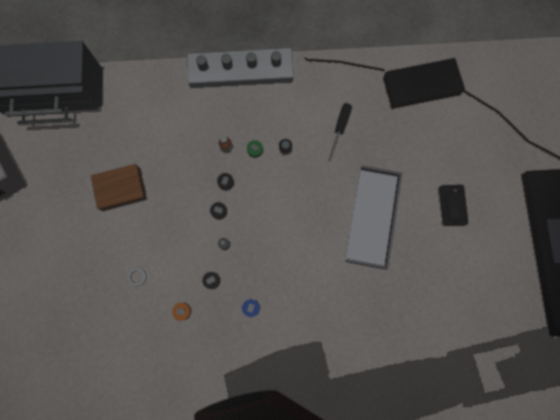

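View pics/side0.png

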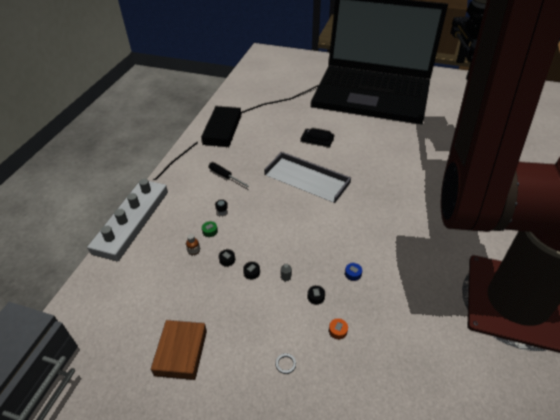

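The top view shows the row at x≈218 px: black discs at (225,181), (218,210) and (211,280), with the steel objective at (223,243). The look-alikes are green at (255,148), blue at (251,308) and orange at (181,311). The black item at (285,146) looks like the eyepiece. The tray spans (348–399, 168–267), with its open front to the left, facing the row. The three uncoloured black discs fit the description, so I'll confirm them in an enlarged crop with the fit overlaid.

```bash
cat > h.py <<'E'
from plant import env
import cv2,numpy as np
def proj(n,P):
    m=env.camera_model(n);T=m['extrinsics'];c=np.atleast_2d(P)@T[:3,:3].T+T[:3,3]
    return np.c_[m['cx']+m['fx']*c[:,0]/-c[:,2], m['cy']-m['fy']*c[:,1]/-c[:,2]]
def unproj(n,uv,z):
    m=env.camera_model(n);T=m['extrinsics'];uv=np.atleast_2d(uv)
    d=np.c_[(uv[:,0]-m['cx'])/m['fx'],-(uv[:,1]-m['cy'])/m['fy'],-np.ones(len(uv))]@T[:3,:3]
    o=-T[:3,:3].T@T[:3,3]; return o+d*((z-o[2])/d[:,2])[:,None]
def circ(c,r,z):
    a=np.linspace(0,2*np.pi,40);return np.c_[c[0]+r*np.cos(a),c[1]+r*np.sin(a),0*a+z]
E
python3 - <<'E'
from h import *
c=unproj("top",[[363,168],[399,171],[385,266],[348,263]],.01);print(np.round(c,3))
im=cv2.imread("pics/top0.png");
S=4;x0,y0=200,130
big=cv2.resize(im[y0:y0+150,x0:x0+200],None,fx=S,fy=S,interpolation=cv2.INTER_CUBIC)
big=cv2.convertScaleAbs(big,alpha=1.8,beta=15)
def dr(P,col):cv2.polylines(big,[np.int32((proj("top",P)-[x0,y0]+.5)*S)],False,col,1)
for p in [(.6545,.0805),(.5865,.0965),(.4265,.12)]: dr(circ(p,.02,.02),(0,0,255))
dr(circ((.5035,.086),.013,.0),(255,255,0))
# yaw from long edges
v=(c[0]-c[3])+(c[1]-c[2]);yaw=np.arctan2(v[1],v[0]);print(np.degrees(yaw))
R=np.array([[np.cos(yaw),-np.sin(yaw)],[np.sin(yaw),np.cos(yaw)]])
for z,col in((0,(0,255,0)),(.022,(0,255,255))):
    L=np.array([[-.11,.045],[-.11,-.045],[.11,-.045],[.11,.045]])@R.T+[.551,-.270]
    dr(np.c_[L,0*L[:,0]+z],col)
cv2.imwrite("pics/crop1.png",big)
E
```

```text
[[ 0.673 -0.252  0.01 ]
 [ 0.66  -0.337  0.01 ]
 [ 0.437 -0.28   0.01 ]
 [ 0.449 -0.196  0.01 ]]
-14.263623975360607
```

View pics/crop1.png

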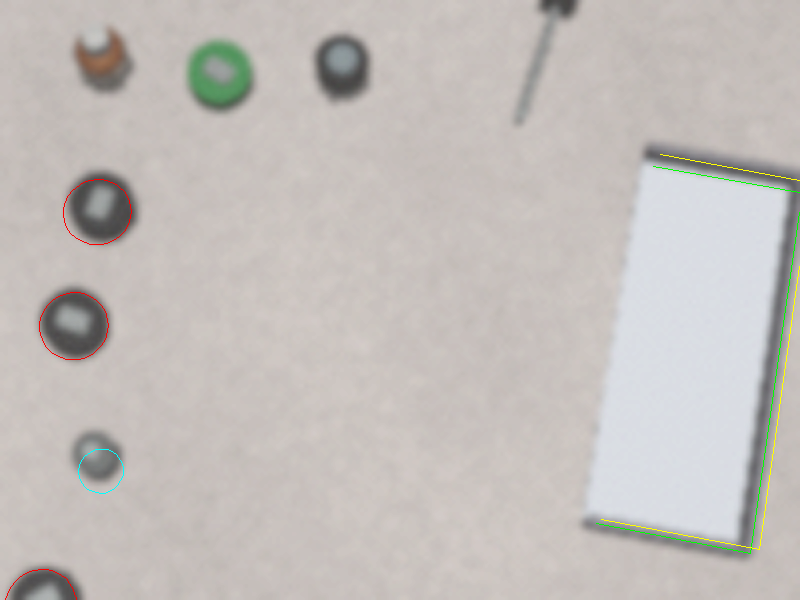

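The overlay confirms the mounts: the red circles sit on the three plain black discs, at about (.655,.08), (.5865,.0965) and (.4265,.12). The objective (cyan) is among them. The green, blue and orange discs, and the eyepiece at crop (342,65), are not targets. The tray is near (.552,-.267) with yaw about -13°, and its open front faces +y.

My plan is to use the part-closed fingers as a two-point fork and push along tool -x.

```bash
Z='[0,0,0]'
python3 -m creep '{"grip":[0.4,0.4,0.4,0.4,0.4,0.4,0.4,0.4],"travel":[[0,0,0],[0,0,0],[0,0,0],[0,0,0],[0,0,0],[0,0,0],[0,0,0],[0,0,0]],"angular":[[0,0,-1],[0,0,-1],[0,0,-1],[0,0,-1],[0,0,-1],[0,0,-1],[0,0,-1],[0,0,-1]]}' 20
python3 -m creep '{"grip":[0.4,0.4,0.4,0.4,0.4,0.4],"travel":[[0,0,0],[0,0,0],[0,0,0],[0,0,0],[0,0,0],[0,0,0]],"angular":[[0,0,-1],[0,0,-1],[0,0,-1],[0,0,-1],[0,0,-1],[0,0,-0.54]]}'
cat >> h.py <<'E'
def togo(x,y,z=None):
    from scipy.spatial.transform import Rotation as Ro
    s=env.sense();R=Ro.from_euler('xyz',s['eef_rot'],degrees=True).as_matrix();p=np.array(s['eef_pos'])
    d=R.T@(np.array([x,y,p[2] if z is None else z])-p)
    print('t',round(s['time_s'],2),'pos',np.round(p,4),'rot',np.round(s['eef_rot'],2),'gap',round(s['finger_gap'],4),'F',np.round(s['force'],1),'units',np.round(d/.03,2))
E
python3 - <<'E'
from h import *
# stand-off 45mm behind disc centre along yaw 85
c,sn=np.cos(np.radians(85)),np.sin(np.radians(85))
togo(.655+.055*c,.081+.055*sn,.188)
E
```

```text
time_s: 1.4
eef_pos: [0.1858, -0.5967, 0.4047]
eef_rot: [-180.0, -0.0, 57.5]
force: [-1.0, 0.3, -0.6]
finger_gap: 0.0269
grasp_force: 0.0
time_s: 2.15
eef_pos: [0.1858, -0.5967, 0.4047]
eef_rot: [-180.0, -0.0, 85.1]
force: [0.4, -0.0, 0.4]
finger_gap: 0.0261
grasp_force: 0.0
t 2.15 pos [ 0.1858 -0.5967  0.4047] rot [-180.     -0.     85.11] gap 0.0261 F [ 0.4 -0.   0.4] units [25.68 13.66  7.22]
```

```bash
python3 -m creep '{"grip":[0.4,0.4,0.4,0.4,0.4,0.4,0.4,0.4],"travel":[[1,0.5,0],[1,0.5,0],[1,0.5,0],[1,0.5,0],[1,0.5,0],[1,0.5,0],[1,0.5,0],[1,0.5,0]],"angular":[[0,0,0],[0,0,0],[0,0,0],[0,0,0],[0,0,0],[0,0,0],[0,0,0],[0,0,0]]}' >/dev/null
python3 -m creep '{"grip":[0.4,0.4,0.4,0.4,0.4,0.4,0.4,0.4],"travel":[[1,0.5,0],[1,0.5,0],[1,0.5,0],[1,0.5,0],[1,0.5,0],[1,0.5,0],[1,0.5,0],[1,0.5,0]],"angular":[[0,0,0],[0,0,0],[0,0,0],[0,0,0],[0,0,0],[0,0,0],[0,0,0],[0,0,0]]}' >/dev/null
python3 -m creep '{"grip":[0.4,0.4,0.4,0.4,0.4,0.4,0.4,0.4],"travel":[[1,0.5,0.5],[1,0.5,0.5],[1,0.5,0.5],[1,0.5,0.5],[1,0.5,0.5],[1,0.5,0.5],[1,0.5,0],[1,0.5,0]],"angular":[[0,0,0],[0,0,0],[0,0,0],[0,0,0],[0,0,0],[0,0,0],[0,0,0],[0,0,0]]}' >/dev/null
python3 - <<'E'
from h import *
c,sn=np.cos(np.radians(85)),np.sin(np.radians(85))
togo(.655+.055*c,.081+.055*sn,.188)
E
```

```text
t 5.15 pos [0.6077 0.0901 0.3144] rot [-179.98    0.     84.99] gap 0.0265 F [-0.3 -0.   0.3] units [1.67 1.6  4.21]
```

```bash
python3 -m creep '{"grip":[0.4,0.4,0.4],"travel":[[0.9,0.8,0],[0.8,0.8,0],[0,0,0]],"angular":[[0,0,0],[0,0,0],[0,0,0]]}' >/dev/null
python3 - <<'E'
from h import *
from scipy.spatial.transform import Rotation as Ro
s=env.sense();im=env.grab_frame("wrist");cv2.imwrite("pics/w1.png",im[:,:,::-1])
for l in("mount_a",):
    for r in env.recognise("wrist",l):print(l,np.round(r['location'],3),round(r['p'],2))
c,sn=np.cos(np.radians(85)),np.sin(np.radians(85))
togo(.655+.055*c,.081+.055*sn,.188)
E
```

```text
mount_a [0.46  0.283 0.01 ] 0.73
mount_a [0.436 0.119 0.021] 0.69
mount_a [0.656 0.084 0.024] 0.68
mount_a [0.596 0.104 0.019] 0.61
t 5.62 pos [0.6592 0.1356 0.3142] rot [-1.7994e+02  3.0000e-02  8.5020e+01] gap 0.0265 F [-0.1 -0.2 -0.5] units [0.01 0.02 4.21]
```

View pics/w1.png

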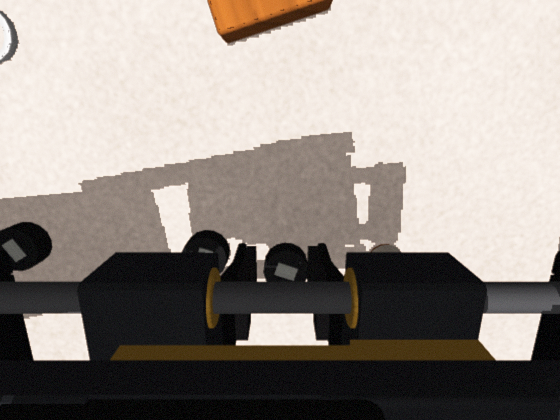

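The wrist view shows mount 1 at (285,265), centred between the fingertips at 245 and 318. I'll descend and push.

```bash
python3 -m creep '{"grip":[0.4,0.4,0.4,0.4,0.4,0.4],"travel":[[0,0,1],[0,0,1],[0,0,1],[0,0,0.8],[0,0,0.4],[0,0,0]],"angular":[[0,0,0],[0,0,0],[0,0,0],[0,0,0],[0,0,0],[0,0,0]]}'
python3 -m creep '{"grip":[0.4,0.4,0.4,0.4,0.4,0.4,0.4,0.4],"travel":[[-0.4,0,0],[-0.4,0,0],[-0.4,0,0],[-0.6,0,0],[-0.6,0,0],[-0.6,0,0],[-0.6,0,0],[-0.6,0,0]],"angular":[[0,0,0],[0,0,0],[0,0,0],[0,0,0],[0,0,0],[0,0,0],[0,0,0],[0,0,0]]}'
python3 - <<'E'
from h import *
cv2.imwrite("pics/t1.png",cv2.resize(env.grab_frame("top")[130:300,180:420,::-1],None,fx=3,fy=3,interpolation=cv2.INTER_CUBIC))
for r in env.recognise("top","mount_a"):print(np.round(r['location'],3),round(r['p'],2))
togo(.655,.1)
E
```

```text
time_s: 6.38
eef_pos: [0.6589, 0.1351, 0.1881]
eef_rot: [-179.9, 0.0, 85.0]
force: [-0.6, -1.0, 0.9]
finger_gap: 0.026
grasp_force: 0.0
time_s: 7.38
eef_pos: [0.6484, 0.0089, 0.1887]
eef_rot: [180.0, -0.0, 85.0]
force: [0.8, 0.3, 0.2]
finger_gap: 0.0265
grasp_force: 0.5
t 7.47 pos [0.6484 0.0079 0.1886] rot [-1.7999e+02  4.0000e-02  8.4880e+01] gap 0.0259 F [ 1.6  0.1 -0.7] units [ 3.08 -0.05 -0.  ]
```

View pics/t1.png

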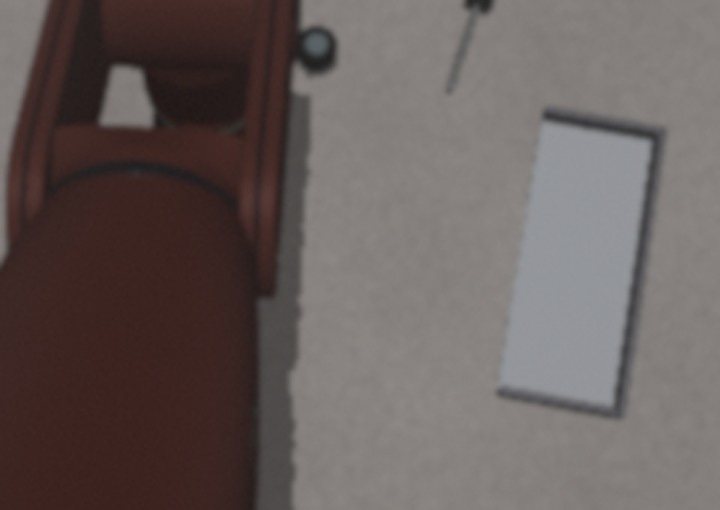

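The arm hides the mount in the top view; only the tray and the eyepiece (crop 317,48) show. I'll check by detection from the side camera.

```bash
python3 - <<'E'
from h import *
env.grab_frame("side")
for r in env.recognise("side","mount_a"):print(np.round(r['location'],3),round(r['p'],2))
E
python3 -m creep '{"grip":[0.4,0.4,0.4,0.4,0.4,0.4,0.4,0.4],"travel":[[-0.5,0,0],[-0.6,0,0],[-0.6,0,0],[-0.6,0,0],[-0.6,0,0],[-0.6,0,0],[-0.6,0,0],[-0.4,0,0]],"angular":[[0,0,0],[0,0,0],[0,0,0],[0,0,0],[0,0,0],[0,0,0],[0,0,0],[0,0,0]]}'
python3 - <<'E'
from h import *
for n in("top","side"):
  env.grab_frame(n)
  for r in env.recognise(n,"mount_a"):print(n,np.round(r['location'],3),round(r['p'],2))
E
```

```text
[0.362 0.192 0.022] 0.91
[0.425 0.125 0.02 ] 0.77
[0.361 0.038 0.024] 0.63
[ 0.649 -0.003  0.01 ] 0.6
[0.585 0.1   0.021] 0.6
[0.737 0.013 0.023] 0.46
time_s: 8.57
eef_pos: [0.6366, -0.1257, 0.1887]
eef_rot: [180.0, 0.0, 85.0]
force: [0.1, 0.8, 0.3]
finger_gap: 0.0259
grasp_force: 0.1
top [0.587 0.094 0.019] 0.79
top [0.426 0.116 0.021] 0.71
top [0.362 0.183 0.021] 0.65
top [0.728 0.004 0.022] 0.57
side [0.361 0.039 0.02 ] 0.75
side [0.587 0.101 0.022] 0.7
side [0.737 0.013 0.02 ] 0.69
side [0.363 0.192 0.021] 0.55
side [0.425 0.123 0.02 ] 0.52
```

```bash
python3 -m creep '{"grip":[0.4,0.4,0.4,0.4,0.4,0.4,0.4,0.4],"travel":[[-0.5,0,0],[-0.6,0,0],[-0.6,0,0],[-0.6,0,0],[-0.6,0,0],[-0.6,0,0],[-0.6,0,0],[-0.4,0,0]],"angular":[[0,0,0],[0,0,0],[0,0,0],[0,0,0],[0,0,0],[0,0,0],[0,0,0],[0,0,0]]}'
python3 -m creep '{"grip":[0.4,0.4,0.4,0.4,0.4,0.4,0.4,0.4],"travel":[[0,0,0],[0.4,0,0],[0.8,0,0],[1,0,-0.5],[1,0,-0.5],[1,0,-0.5],[1,0,-0.5],[1,0,-0.5]],"angular":[[0,0,0],[0,0,0],[0,0,0],[0,0,0],[0,0,0],[0,0,0],[0,0,0],[0,0,0]]}'
python3 - <<'E'
from h import *
for n in("top","side"):
  cv2.imwrite(f"pics/{n}2.png",env.grab_frame(n)[:,:,::-1])
  for r in env.recognise(n,"mount_a"):print(n,np.round(r['location'],3),round(r['p'],2))
c,sn=np.cos(np.radians(85)),np.sin(np.radians(85))
togo(.5865+.055*c,.0965+.055*sn,.188)
E
```

```text
time_s: 9.78
eef_pos: [0.6248, -0.2602, 0.1888]
eef_rot: [180.0, 0.0, 85.0]
force: [-0.5, -0.1, 0.4]
finger_gap: 0.0263
grasp_force: 0.1
time_s: 10.78
eef_pos: [0.6408, -0.0699, 0.2642]
eef_rot: [-180.0, -0.0, 85.1]
force: [0.0, -0.5, -0.0]
finger_gap: 0.0268
grasp_force: 0.0
top [ 0.62  -0.283  0.023] 0.51
top [0.589 0.103 0.022] 0.51
top [0.365 0.199 0.022] 0.51
top [ 0.728 -0.005  0.02 ] 0.41
side [0.426 0.123 0.022] 0.82
side [0.361 0.038 0.02 ] 0.75
side [0.737 0.01  0.022] 0.72
side [0.363 0.192 0.022] 0.59
side [0.586 0.101 0.022] 0.57
t 10.97 pos [ 0.6411 -0.0713  0.264 ] rot [1.7998e+02 1.0000e-02 8.5170e+01] gap 0.0261 F [-0.4 -0.8  0.3] units [ 7.25 -2.28  2.53]
```

Mount 1 is at about (.622,-.284), as planned. Mount 2 is next.

```bash
python3 -m creep '{"grip":[0.4,0.4,0.4,0.4,0.4,0.4,0.4,0.4],"travel":[[0.9,-0.3,0],[0.9,-0.3,0],[0.9,-0.3,0],[0.9,-0.3,0],[0.9,-0.3,0],[0.9,-0.3,0],[0.9,-0.3,0],[1,-0.2,0]],"angular":[[0,0,0],[0,0,0],[0,0,0],[0,0,0],[0,0,0],[0,0,0],[0,0,0],[0,0,0]]}'
python3 -m creep '{"grip":[0.4,0.4,0.4,0.4,0.4],"travel":[[0,0,0],[0,0,1],[0,0,0.9],[0,0,0.6],[0,0,0]],"angular":[[0,0,0],[0,0,0],[0,0,0],[0,0,0],[0,0,0]]}'
python3 - <<'E'
from h import *
cv2.imwrite("pics/w2.png",env.grab_frame("wrist")[:,:,::-1])
c,sn=np.cos(np.radians(85)),np.sin(np.radians(85))
togo(.587+.055*c,.098+.055*sn,.188)
E
```

```text
time_s: 11.98
eef_pos: [0.5908, 0.1509, 0.2626]
eef_rot: [-179.9, 0.0, 84.9]
force: [0.4, 0.7, 1.2]
finger_gap: 0.026
grasp_force: 0.0
time_s: 12.6
eef_pos: [0.5907, 0.1499, 0.1868]
eef_rot: [-179.8, 0.1, 84.9]
force: [-0.2, -0.7, 0.7]
finger_gap: 0.0264
grasp_force: 0.0
t 12.65 pos [0.5915 0.1501 0.1882] rot [-1.7992e+02  2.0000e-02  8.4960e+01] gap 0.0258 F [ 0.3  0.3 -0.7] units [0.09 0.   0.01]
```

View pics/w2.png

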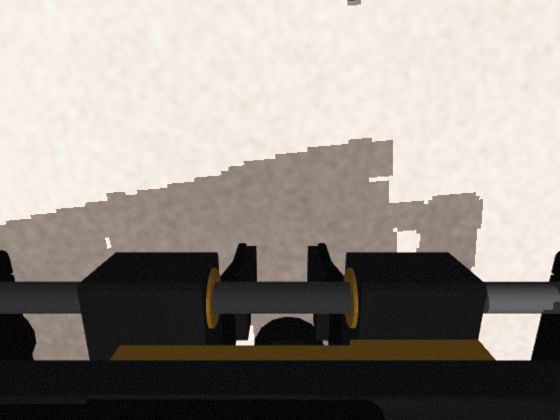

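Mount 2 at (287,330) is centred ahead of the fork, whose tips are at 245 and 318. I'll push it.

```bash
python3 -m creep '{"grip":[0.4,0.4,0.4,0.4,0.4,0.4,0.4,0.4],"travel":[[-0.4,0,0],[-0.4,0,0],[-0.4,0,0],[-0.6,0,0],[-0.6,0,0],[-0.6,0,0],[-0.6,0,0],[-0.6,0,0]],"angular":[[0,0,0],[0,0,0],[0,0,0],[0,0,0],[0,0,0],[0,0,0],[0,0,0],[0,0,0]]}' >/dev/null
python3 -m creep '{"grip":[0.4,0.4,0.4,0.4,0.4,0.4,0.4,0.4],"travel":[[-0.6,0,0],[-0.6,0,0],[-0.6,0,0],[-0.6,0,0],[-0.6,0,0],[-0.6,0,0],[-0.6,0,0],[-0.6,0,0]],"angular":[[0,0,0],[0,0,0],[0,0,0],[0,0,0],[0,0,0],[0,0,0],[0,0,0],[0,0,0]]}'
python3 -m creep '{"grip":[0.4,0.4,0.4,0.4,0.4,0.4,0.4,0.4],"travel":[[-0.6,0,0],[-0.6,0,0],[-0.6,0,0],[-0.6,0,0],[-0.6,0,0],[-0.6,0,0],[-0.4,0,0],[-0.2,0,0]],"angular":[[0,0,0],[0,0,0],[0,0,0],[0,0,0],[0,0,0],[0,0,0],[0,0,0],[0,0,0]]}'
python3 -m creep '{"grip":[0.4,0.4,0.4,0.4,0.4,0.4,0.4,0.4],"travel":[[0,0,0],[0.4,0,0],[0.8,0,0],[1,0,-0.5],[1,0,-0.5],[1,0,-0.5],[1,0,-0.5],[1,0,-0.5]],"angular":[[0,0,-1],[0,0,-1],[0,0,-1],[0,0,0],[0,0,0],[0,0,0],[0,0,0],[0,0,0]]}'
python3 - <<'E'
from h import *
for n in("top","side"):
  env.grab_frame(n)
  for r in env.recognise(n,"mount_a"):print(n,np.round(r['location'],3),round(r['p'],2))
  for r in env.recognise(n,"objective"):print(n,'obj',np.round(r['location'],3),round(r['p'],2))
c,sn=np.cos(np.radians(100)),np.sin(np.radians(100))
togo(.4265+.055*c,.121+.055*sn,.188)
E
```

```text
time_s: 14.65
eef_pos: [0.5679, -0.1195, 0.1887]
eef_rot: [-180.0, -0.0, 85.0]
force: [0.7, 0.7, 0.7]
finger_gap: 0.0262
grasp_force: 0.6
time_s: 15.65
eef_pos: [0.5569, -0.2447, 0.1887]
eef_rot: [-180.0, -0.0, 85.0]
force: [-0.5, 1.1, 1.6]
finger_gap: 0.0258
grasp_force: 0.7
time_s: 16.65
eef_pos: [0.5285, -0.0591, 0.2641]
eef_rot: [-180.0, 0.0, 100.0]
force: [0.2, -0.8, -0.8]
finger_gap: 0.0261
grasp_force: 0.0
top [ 0.554 -0.269  0.019] 0.84
top [ 0.616 -0.285  0.023] 0.75
top [0.36  0.183 0.022] 0.65
top [0.423 0.126 0.02 ] 0.51
top [0.743 0.017 0.022] 0.38
side [0.361 0.192 0.019] 0.7
side [0.733 0.012 0.022] 0.69
side [0.425 0.124 0.02 ] 0.67
side [0.359 0.038 0.022] 0.67
side obj [0.504 0.094 0.036] 0.61
t 16.95 pos [ 0.5288 -0.0607  0.2633] rot [-1.7997e+02  1.0000e-02  9.9990e+01] gap 0.0265 F [-0.5  0.5 -0.1] units [ 8.39 -2.31  2.51]
```

Mount 2 is parked at about (.555,-.269). Now mount 3, with a shorter stand-off (43 mm) to stay clear of the orange disc at (.361,.187).

```bash
python3 -m creep '{"grip":[0.4,0.4,0.4,0.4,0.4,0.4,0.4,0.4],"travel":[[1,-0.3,0],[1,-0.3,0],[1,-0.3,0],[1,-0.3,0],[1,-0.3,0],[1,-0.3,0],[1,-0.3,0],[1,-0.2,0]],"angular":[[0,0,0],[0,0,0],[0,0,0],[0,0,0],[0,0,0],[0,0,0],[0,0,0],[0,0,0]]}' >/dev/null
python3 -m creep '{"grip":[0.4],"travel":[[0,0,0]],"angular":[[0,0,0]]}' >/dev/null
python3 - <<'E'
from h import *
cv2.imwrite("pics/w3.png",env.grab_frame("wrist")[:,:,::-1])
c,sn=np.cos(np.radians(100)),np.sin(np.radians(100))
togo(.4255+.043*c,.122+.043*sn,.188)
E
```

```text
t 18.12 pos [0.4193 0.164  0.2632] rot [-1.7995e+02  3.0000e-02  1.0006e+02] gap 0.0259 F [ 0.5  0.2 -0.3] units [ 0.02 -0.04  2.51]
```

View pics/w3.png

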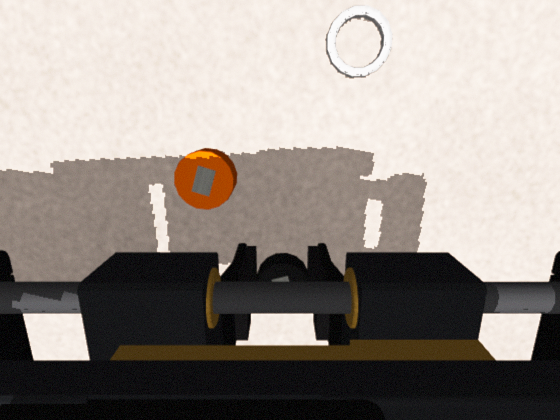

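Mount 3 at (282,275) is centred between the tips, and the orange disc at (205,180) is clear of the fork. I'll descend and push.

```bash
python3 -m creep '{"grip":[0.4,0.4,0.4,0.4,0.4],"travel":[[0,0,1],[0,0,0.9],[0,0,0.6],[0,0,0],[0,0,0]],"angular":[[0,0,0],[0,0,0],[0,0,0],[0,0,0],[0,0,0]]}'
python3 -m creep '{"grip":[0.4,0.4,0.4,0.4,0.4,0.4,0.4,0.4],"travel":[[-0.3,0,0],[-0.4,0,0],[-0.5,0,0],[-0.6,0,0],[-0.6,0,0],[-0.6,0,0],[-0.6,0,0],[-0.6,0,0]],"angular":[[0,0,0],[0,0,0],[0,0,0],[0,0,0],[0,0,0],[0,0,0],[0,0,0],[0,0,0]]}'
python3 -m creep '{"grip":[0.4,0.4,0.4,0.4,0.4,0.4,0.4,0.4],"travel":[[-0.6,0,0],[-0.6,0,0],[-0.6,0,0],[-0.6,0,0],[-0.6,0,0],[-0.6,0,0],[-0.6,0,0],[-0.6,0,0]],"angular":[[0,0,0],[0,0,0],[0,0,0],[0,0,0],[0,0,0],[0,0,0],[0,0,0],[0,0,0]]}'
python3 -m creep '{"grip":[0.4,0.4,0.4,0.4,0.4,0.4,0.4,0.4],"travel":[[-0.6,0,0],[-0.6,0,0],[-0.6,0,0],[-0.6,0,0],[-0.6,0,0],[-0.6,0,0],[-0.5,0,0],[-0.2,0,0]],"angular":[[0,0,0],[0,0,0],[0,0,0],[0,0,0],[0,0,0],[0,0,0],[0,0,0],[0,0,0]]}'
python3 -m creep '{"grip":[0.4,0.4,0.4,0.4,0.4,0.4,0.4,0.4],"travel":[[0,0,0],[0.4,0,0],[0.8,0,0],[1,0,-1],[1,0,-1],[0.5,0,-1],[0,0,-1],[0,0,-1]],"angular":[[0,0,0],[0,0,0],[0,0,0],[0,0,0],[0,0,0],[0,0,0],[0,0,0],[0,0,0]]}'
python3 - <<'E'
from h import *
y=np.radians(-13);R=np.array([[np.cos(y),-np.sin(y)],[np.sin(y),np.cos(y)]])
for n in("top","side"):
  cv2.imwrite(f"pics/{n}3.png",env.grab_frame(n)[:,:,::-1])
  for r in env.recognise(n,"mount_a"):
    p=np.array(r['location']);print(n,np.round(p,3),round(r['p'],2),'tray',np.round((p[:2]-[.552,-.267])@R,3))
  for r in env.recognise(n,"objective"):print(n,'obj',np.round(r['location'],3),round(r['p'],2))
E
```

```text
time_s: 18.75
eef_pos: [0.42, 0.1636, 0.1892]
eef_rot: [180.0, 0.0, 99.9]
force: [0.1, 0.0, -0.1]
finger_gap: 0.026
grasp_force: 0.0
time_s: 19.75
eef_pos: [0.4413, 0.0387, 0.189]
eef_rot: [180.0, 0.0, 100.0]
force: [-1.2, 0.7, 0.9]
finger_gap: 0.0263
grasp_force: 0.5
time_s: 20.75
eef_pos: [0.4663, -0.1029, 0.1887]
eef_rot: [-180.0, -0.0, 100.0]
force: [-0.5, 0.7, 1.6]
finger_gap: 0.0261
grasp_force: 0.6
time_s: 21.75
eef_pos: [0.4887, -0.2298, 0.1887]
eef_rot: [180.0, 0.0, 99.9]
force: [0.2, 0.3, 0.5]
finger_gap: 0.0263
grasp_force: 0.3
time_s: 22.75
eef_pos: [0.4684, -0.1171, 0.3393]
eef_rot: [-180.0, -0.0, 100.1]
force: [0.6, -0.8, -0.7]
finger_gap: 0.0262
grasp_force: 0.0
top [0.361 0.185 0.022] 0.72 tray [-0.288  0.397]
top [0.73  0.002 0.019] 0.54 tray [0.112 0.302]
top [ 0.627 -0.289  0.02 ] 0.47 tray [ 0.078 -0.005]
top [0.362 0.051 0.021] 0.42 tray [-0.257  0.267]
top obj [0.502 0.082 0.041] 0.44
side [0.362 0.194 0.022] 0.69 tray [-0.289  0.406]
side [0.362 0.038 0.021] 0.68 tray [-0.254  0.254]
side [ 0.619 -0.28   0.017] 0.64 tray [0.069 0.002]
side [ 0.555 -0.264  0.023] 0.63 tray [0.002 0.004]
side [0.737 0.013 0.019] 0.55 tray [0.118 0.315]
side [ 0.492 -0.246  0.02 ] 0.51 tray [-0.063  0.007]
side obj [0.504 0.094 0.034] 0.7
```

View pics/top3.png

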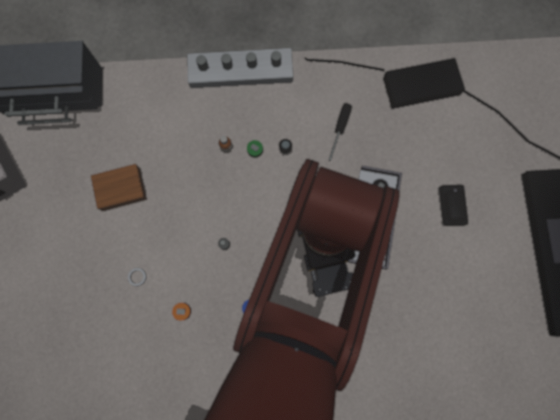

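View pics/side3.png

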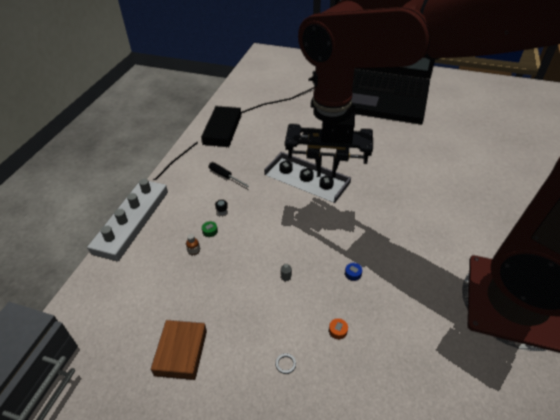

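The side view shows all three mounts in the tray at (286,167), (306,174) and (327,182), at tray y within about 7 mm of its centre line (limit ±25). The bystanders are where they were, the objective at (286,271) among them, and the gripper is clear. I'm handing in.

```bash
python3 -c "
from plant import env
print(env.job_done())"
```

```text
the job is handed in; nothing more can be done
None
```

The job is handed in: by the last camera check all three black mounts are flat and fully inside the tray, nothing else on the bench appears to have moved, and it took about 23 s of the 64 s allowed.

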